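Seat the pot lid, unlatch the hold-down yoke and hold it raised

TASK

The dressing pot in the aluminium carry cradle is about to be taken out: first press its black lid straight down until it is fully home, with no orange seal showing. Then take the red tab, pull it out sideways (to the left, away from the blue coupler) against its spring, lift the blue yoke off its ball by that tab until the coupler is about 7 cm or more above where it sat, and finish still holding the tab with the yoke raised and still; the lid stays home, and the bottles and other things round the cradle are left where they stand.

Things in the scene. Friction and masses are not known exactly. Their poses are not given: they have to be found in the camera images.
- cradle: Aluminium cradle fixed to the table, plate 12 mm high, x -165 to +145, y +-72 mm about the origin (on the table). x axis runs from ball to hinge (away from the robot, yaw within +-0.45 rad), y left, z up. Steel pot (diameter 100, shoulder 82, rim 92 mm high) at x = +15; ball stud at x = -125; hinge lugs (top 109 mm high) at x = +115, all centred on y = 0.
- lid (a joint): How far the lid stands above its home position, m: 0 = fully home, starts 6 to 11 mm high; slides straight up and down with about 6 N of seal friction and stays where it is left. Solid stop at 0.
- lid_top (a point): Centre of the flat top of the lid's black knob (32 mm diameter); 122 mm above the work surface when the lid is home. The lid's flange is 74 mm wide and lies 23 mm below this point (upper side); an orange seal under it shows while it is not home.
- yoke (a joint): Angle of the blue hold-down yoke, rad: 0 = down on the ball, grows as its near end rises (stop at 1.2). It weighs about 0.5 kg in all and falls back when let go; about 4 N at the tab lifts it. It cannot rise while the latch bolt is in.
- hinge_point (a point): Middle of the yoke's hinge axis, 96 mm above the work surface; the axis runs along the cradle's y. The yoke turns about it; two blue rails (10 mm wide, at y = +-46 mm) run past the pot's neck at 84 to 96 mm height and converge on the coupler.
- coupler (a point): Centre of the top of the coupler, the 52 x 52 x 37 mm blue housing that caps the ball, 240 mm from the hinge; 115 mm above the work surface while the yoke is down.
- ball (a point): Top of the steel ball stud (diameter 25 mm) on the cradle, 108 mm above the work surface.
- latch (a joint): How far the bolt is pulled out of the coupler, m: 0 = locked; slides along the yoke's +y (left), stop at 0.016; free of the ball from 0.009, best 0.013 to 0.015. Its spring pulls back with 3.5 N at 0 to 9 N at the stop. The bolt must stay out until the yoke has risen 0.06 rad; after that the spring may draw it in.
- pull_tab: Red upright tab on the latch bolt, 12 mm thick (along the cradle's y), 28 mm wide (along x), from 82 to 158 mm above the table while the yoke is down. Origin at 136 mm height, 40 mm left (+y) of the coupler's centre: grip here, fingers closing along y, clear above the coupler. Moves with latch and yoke.
- sauce_thousand: Bystander: orange squeeze bottle, 55 x 56 x 200 mm; origin under its foot, z up.
- sauce_chilli: Bystander: red squeeze bottle, 57 x 58 x 193 mm; origin under its foot.
- sauce_pepper: Bystander: grey-black squeeze bottle, 55 x 55 x 198 mm; origin under its foot.
- sauce_mustard: Bystander: yellow squeeze bottle, 56 x 56 x 199 mm; origin under its foot.
- kitchen_timer: Bystander: red and white wind-up timer, 56 x 56 x 37 mm; origin under it.

How it is judged (in metres and radians):
On the way, in this order (a step that is already met when the one before it is completed fails the run):
1. the lid is pressed fully home (within 1.8 mm) while the yoke is still down (value of joint lid below 0.0018 m and value of joint yoke below 0.03 rad), for 0.2 s.
2. the latch is pulled out at least 9 mm by the tab while the yoke is still down (value of joint latch above 0.009 m and value of joint yoke below 0.04 rad and contact force between the fingers and pull_tab above 1 N), for 0.1 s.
At the end, for the whole second after the job is handed in: The fingers hold the red tab (contact over 1 N), the coupler is at least 65 mm above where it sat (over 180 mm above the work surface), the yoke is still (under 0.1 rad/s) and the lid is within 1.8 mm of home (value of joint lid below 0.0018 m and height (world z) of coupler above 0.18 m and velocity of joint yoke between -0.1 and 0.1 rad/s and contact force between the fingers and pull_tab above 1 N); the arm keeps its last pose, push and grip.
It fails at once if a bystander is shifted more than 3 cm or knocked over (distance of any of sauce_thousand, sauce_chilli, sauce_pepper, sauce_mustard, kitchen_timer from where it was at the start of the episode above 0.03 m or angle between any of sauce_thousand, sauce_chilli, sauce_pepper, sauce_mustard, kitchen_timer's own z axis and vertical above 0.4 rad).
It also fails if it takes over 38 s, if anything falls off the work surface, if the arm or the gripper's body presses on something with over 40 N, if the wrist force passes 120 N, or if a joint passes its speed limit or range.

ROBOT

A 6-joint arm with a two-finger parallel gripper is mounted at the origin on a cart in front of the work surface, level with it; the furniture and walls round the work are solid. World frame = base frame: x ahead of the robot, y to its left, z up, the work surface at z = 0. Lengths are in mm, angles in rad, forces in N, time in s.
With the tool pointing down it reaches from about 250 to 775 mm from the base axis. Payload 4 kg.
Tool frame: the origin (TCP) lies midway between the tips of the shut fingers; the grasp point (between the pads) lies 19 mm behind it; z points along the fingers, y is the direction in which the jaws open and shut (so a half turn about z gives the same grasp; the last joint's range is limited). The gripper opens to 94 mm and grips with 3 to 60 N. Pads are 16 mm wide; open, the fingers measure 119 mm over their backs; the gripper's body (75 mm by 177 mm) begins 78 mm behind the grasp point.
Start: joints at [1.023, 0.087, 1.371, -0, 1.684, -0.103], TCP at [236.665, 496.498, 205.506] pointing down, gripper open.
Joint ranges: [-3.1, 3.1], [-0.76, 2.03], [0.27, 2.55], [-1.08, 4.22], [0.17, 2.65], [-2.57, 2.57]. Speed limits (rad/s): [2.79, 2.79, 3.14, 3.14, 3.14, 3.14].

INTERFACE

Orientations are given as a unit quaternion [x, y, z, w].
In Python, from workcell import manip, vision gives the robot as it stands.
- The arm moves only by the tool play_rows, never from a script. Its argument "deltas" is a list that holds one entry, the list of rows, each a list of 7 numbers: the shift along the world's x, y, z in mm, then the turn, a rotation vector about the world's x, y, z in degrees, then the closure, from -1 (fully open) to 1 (shut). In form: [[[x, y, z, ax, ay, az, gripper], ...]]. A call has 1 to 20 rows; each row is the pose to reach, as a shift and turn from the pose commanded when the call began; what a row does not reach only later rows make up. A row lasts 1/8 s, in which the tool goes at most 62.5 mm and 10.7 degrees, less where a joint would pass 70% of its speed; a pose out of reach is approached as far as the arm can. A call with a gripper value outside its range is refused whole. The fingers move at their own pace and stop on an object; the grip force is fixed at half the most. Time passes only in rows, so rows that repeat a pose let the fingers close. It gives the time, the measured TCP pose, the force and the opening at its end, in the units of the state.
- manip.observe(): the state, without advancing time (a new reading comes with each control period).
- vision.read_camera(name): name is "scene" or "top" or "wrist"; returns a dict with "frame" (384x512x3 uint8, red, green, blue), "mtx" (3x3 intrinsics, pixels), "rvec" (rotation vector, rad) and "tvec" (3), from world to camera coordinates, as OpenCV has them. Camera axes: x right, y down, z forward; pixel columns grow to the right and rows downward; lengths in mm; the calibration is good to about 2 mm. A picture is of the moment at which its call begins. There is no depth.
- manip.finish_job(): hands the job in, once; it reports no verdict.
The state is a dict: "time_s": time; "joint_positions": joint angles; "qd": joint speeds; "effort": joint torques, N m; "ee_pos": TCP position; "orientation": TCP orientation; "contact_force": force on the tool from outside, world axes, zero at the start; "moment": the same for the moment, N m; "gripper_width": opening from 0.0 (shut) to 1.0 (fully open).
Only numpy, scipy, OpenCV 4.12 (cv2) and the standard library are available. Lean on these libraries where they do the work, as an engineer would, in place of code of your own. Each camera call takes 0.05 s, during which the arm holds its last target.

## Working session

There is one attempt and no reset: what is moved stays moved. The work goes in short steps, Python scripts to look and compute and a tool call to move; the robot and the scene stay as the last step left them, time stands still between calls to the robot, and variables do not carry over. Pictures are saved under pics/ and viewed, and the job is handed in when it is done.

Besides the shell and the picture viewer there is one more tool, called as a command line: name --argument value ..., lists and objects as JSON in quotes. play_rows: Moves the arm, as the interface text tells. Its arguments: {"type":"object","properties":{"deltas":{"type":"array","items":{"type":"array","items":{"type":"array","items":{"type":"number"}}}}},"required":["deltas"]}

```bash
mkdir -p pics; python3 - <<'E'
from workcell import manip, vision
import cv2, numpy as np, json
for n in ["scene","top","wrist"]:
    r=vision.read_camera(n)
    cv2.imwrite(f"pics/{n}0.png",cv2.resize(r["frame"][:,:,::-1],(800,600),interpolation=cv2.INTER_CUBIC))
    cv2.imwrite(f"pics/raw_{n}0.png",r["frame"][:,:,::-1])
    np.savez(f"cam_{n}0.npz",mtx=r["mtx"],rvec=r["rvec"],tvec=r["tvec"])
    print(n,r["mtx"],r["rvec"],r["tvec"])
print(manip.observe())
E
```

```text
scene [[494.07498782   0.         255.73707008]
 [  0.         494.07498782 186.73861716]
 [  0.           0.           1.        ]] [ 1.8599828  -0.71442544  0.50789677] [-489.21762573  229.11177346 1026.02912401]
top [[473.96477979   0.         258.40115948]
 [  0.         473.96477979 191.18221771]
 [  0.           0.           1.        ]] [ 2.11619745 -2.1120002   0.20095008] [ -76.62801706  594.28202433 1228.1405096 ]
wrist [[303.38235154   0.         250.71715473]
 [  0.         303.38235154 188.35758302]
 [  0.           0.           1.        ]] [-2.46977913 -1.56072081 -0.19325279] [-550.02001305  -26.73145436  389.56961527]
{'time_s': 0.15, 'joint_positions': array([ 1.02294278e+00,  8.78165746e-02,  1.37184836e+00, -1.19148607e-05,
        1.68361133e+00, -1.03072780e-01]), 'qd': array([-0.00066074, -0.0031123 , -0.00449475, -0.00067198, -0.00181662,
        0.00035761]), 'effort': array([ 1.06670861e-03, -3.40640616e+01, -3.02794290e+01,  7.18658720e-02,
        3.04295984e-02, -1.22216934e-04]), 'ee_pos': array([236.42546766, 496.14304344, 204.58572534]), 'orientation': array([ 2.20562340e-01,  9.75372516e-01, -7.99507723e-04, -2.63556613e-04]), 'contact_force': array([-0.01992248, -0.25401476, -0.20477454]), 'moment': array([-0.00513224,  0.04926874,  0.00210086]), 'gripper_width': 0.9985542579441707}
```

View pics/scene0.png

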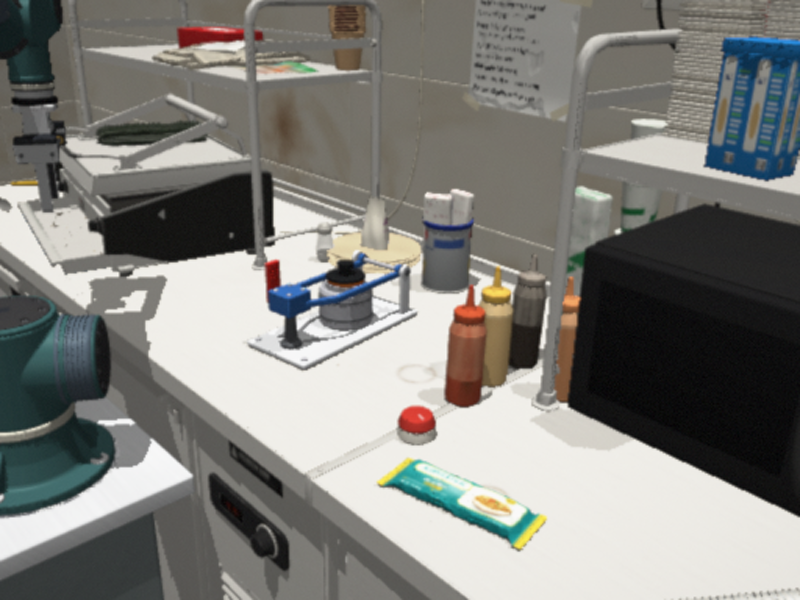

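View pics/top0.png

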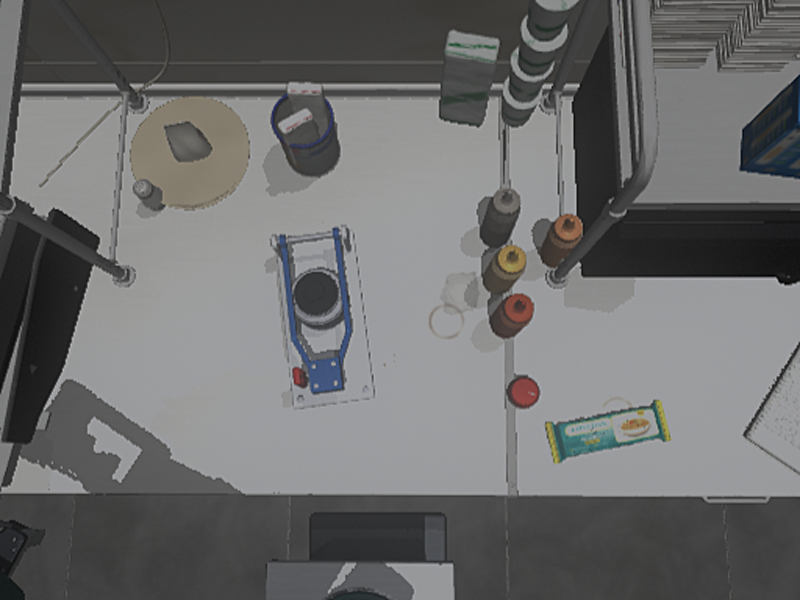

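View pics/wrist0.png

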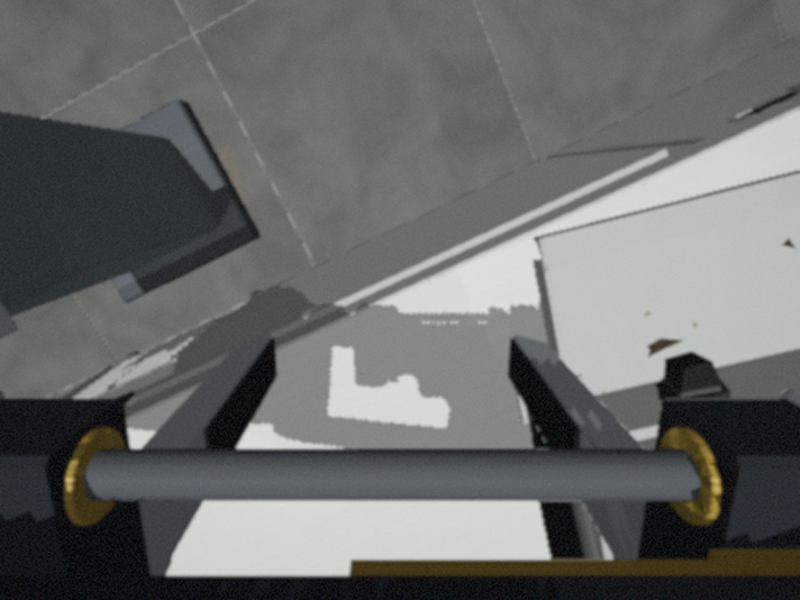

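The scene view shows the cradle (blue coupler at about 290,300 and red tab at 272,280) with the bottles to its right. In the top view the coupler is at about (326,375), the tab at (300,377) and the lid at (318,292). I'll zoom in to measure.

```bash
python3 - <<'E'
import cv2
t=cv2.imread("pics/raw_top0.png"); s=cv2.imread("pics/raw_scene0.png")
# top crop x 165-245, y 140-265 ; 
c=t[140:265,160:250]; c=cv2.convertScaleAbs(c,alpha=1.6)
cv2.imwrite("pics/tc.png",cv2.resize(c,None,fx=4.8,fy=4.8,interpolation=cv2.INTER_NEAREST))
c=s[150:240,150:280]
cv2.imwrite("pics/sc.png",cv2.resize(c,None,fx=6,fy=6,interpolation=cv2.INTER_NEAREST))
E
```

```text
(no output)
```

View pics/tc.png

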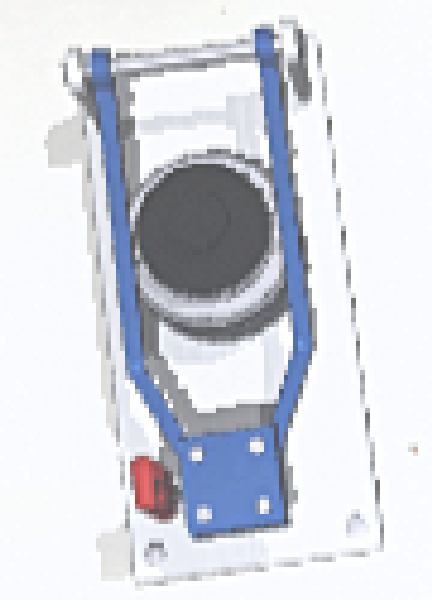

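View pics/sc.png

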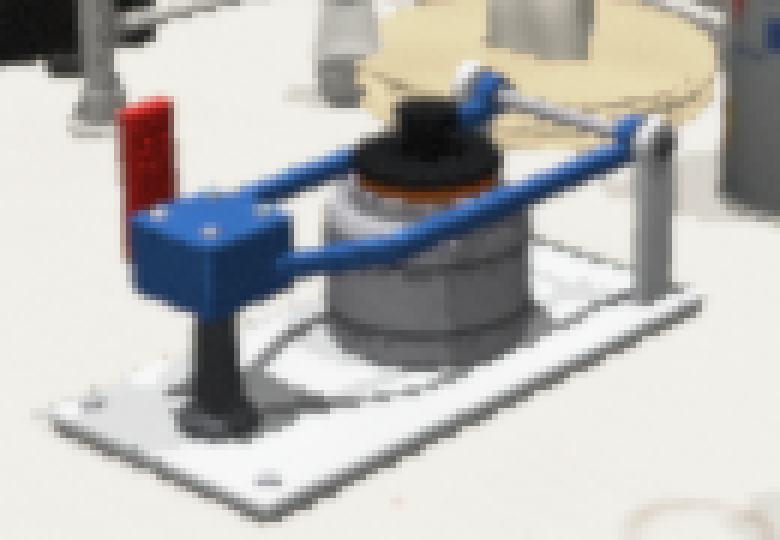

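```bash
cat > fit.py <<'E'
import numpy as np, cv2
from scipy.optimize import least_squares
def cam(n,k=0): d=np.load(f"cam_{n}{k}.npz"); return d["mtx"],d["rvec"],d["tvec"]
def proj(P,c): return cv2.projectPoints(np.asarray(P,float),c[1],c[2],c[0],None)[0][:,0]
def w(p,P):
    P=np.asarray(P,float); a=p[2]; R=np.array([[np.cos(a),-np.sin(a),0],[np.sin(a),np.cos(a),0],[0,0,1]])
    return P@R.T+[p[0],p[1],0]
if __name__=="__main__":
    T=[((-99,26,115),(181,438)),((-99,-26,115),(276,428)),((-151,-26,115),(290,525)),((-151,26,115),(190,537)),((-165,72,12),(135,582)),((-165,-72,12),(382,548))]
    S=[((-165,72,12),(50,415)),((-165,-72,12),(262,508)),((145,-72,12),(702,298)),((-151,26,115),(133,222)),((-151,-26,115),(212,262)),((-99,-26,115),(292,215)),((-99,26,115),(212,192)),((-125,40,158),(147,100))]
    tu=np.array([t[1] for t in T])/4.8+[159.5,139.5]; su=np.array([t[1] for t in S])/6+[149.5,149.5]
    tp=[t[0] for t in T]; sp=[t[0] for t in S]; ct,cs=cam("top"),cam("scene")
    def f(p,which="b"):
        a=(proj(w(p,tp),ct)-tu).ravel(); b=(proj(w(p,sp),cs)-su).ravel()
        return {"b":np.r_[a,b],"t":a,"s":b}[which]
    for wh in "bts":
        r=least_squares(f,[480,50,.1],args=(wh,),loss="soft_l1"); print(wh,r.x,np.round(f(r.x,wh).reshape(-1,2),1).tolist())
        if wh=="b":
            np.save("pose.npy",r.x)
            for nme,q in dict(lid=(15,0,122),coup=(-125,0,115),tab=(-125,40,136),hinge=(115,0,96)).items(): print(nme,w(r.x,[q])[0].round(1))
E
python3 fit.py
```

```text
b [5.80175240e+02 6.89381922e+01 1.38420461e-01] [[-0.4, 0.5], [0.0, -0.1], [-0.5, -0.1], [-0.0, 0.2], [0.2, 0.9], [0.9, 0.8], [-0.4, -0.9], [1.0, -0.2], [1.5, -0.9], [-0.8, -0.6], [-0.3, -2.2], [0.8, 0.0], [0.6, -1.0], [0.0, 0.7]]
lid [595.  71. 122.]
coup [456.4  51.7 115. ]
tab [450.9  91.3 136. ]
hinge [694.1  84.8  96. ]
t [5.81259069e+02 6.76132488e+01 1.28150952e-01] [[-0.3, 0.1], [0.2, -0.4], [-0.5, -0.3], [-0.1, -0.2], [0.1, 0.3], [0.8, 0.8]]
s [5.77360019e+02 6.74376096e+01 1.47925113e-01] [[-0.8, -0.2], [1.1, 0.4], [1.0, -0.7], [-1.0, -0.0], [-0.4, -1.6], [0.6, 0.5], [0.2, -0.5], [-0.3, 1.2]]
```

play_rows --deltas '[[[25, -35, 20, 0, 0, 3, 1], [50, -70, 30, 0, 0, 6, 1], [80, -105, 30, 0, 0, 9, 1], [110, -140, 30, 0, 0, 12, 1], [140, -175, 30, 0, 0, 15, 1], [170, -210, 30, 0, 0, 18, 1], [200, -245, 30, 0, 0, 21, 1], [230, -280, 30, 0, 0, 24, 1], [260, -315, 30, 0, 0, 27, 1], [290, -350, 20, 0, 0, 30, 1], [325, -390, 0, 0, 0, 33.4, 1], [358, -425, -20, 0, 0, 33.4, 1], [358, -425, -30, 0, 0, 33.4, 1], [358, -425, -30, 0, 0, 33.4, 1]]]'

```text
time_s: 1.9
ee_pos: [593.6, 71.8, 173.9]
orientation: [-0.069, 0.998, 0.0, -0.002]
contact_force: [0.1, 1.1, 0.8]
gripper_width: 0.005
```

```bash
cat > snap.py <<'E'
import sys,cv2,numpy as np
from workcell import manip, vision
k=sys.argv[1]
for n in sys.argv[2:]:
    r=vision.read_camera(n); f=r["frame"][:,:,::-1]
    np.savez(f"cam_{n}{k}.npz",mtx=r["mtx"],rvec=r["rvec"],tvec=r["tvec"]); cv2.imwrite(f"pics/raw_{n}{k}.png",f)
    if n=="scene": f=cv2.resize(f[120:240,140:290],None,fx=5,fy=5,interpolation=cv2.INTER_NEAREST)
    if n=="top": f=cv2.resize(cv2.convertScaleAbs(f[140:265,150:260],alpha=1.6),None,fx=4.8,fy=4.8,interpolation=cv2.INTER_NEAREST)
    cv2.imwrite(f"pics/{n}{k}.png",f)
o=manip.observe()
for q in ["time_s","ee_pos","orientation","joint_positions","contact_force","gripper_width"]: print(q,np.round(o[q],3))
E
python3 snap.py 1 scene wrist top
```

```text
time_s 2.05
ee_pos [594.48   72.669 176.778]
orientation [-0.07   0.998  0.     0.001]
joint_positions [ 0.027  0.202  1.298  0.     1.64  -1.684]
contact_force [-0.651  0.612 -0.395]
gripper_width 0.009
```

View pics/scene1.png

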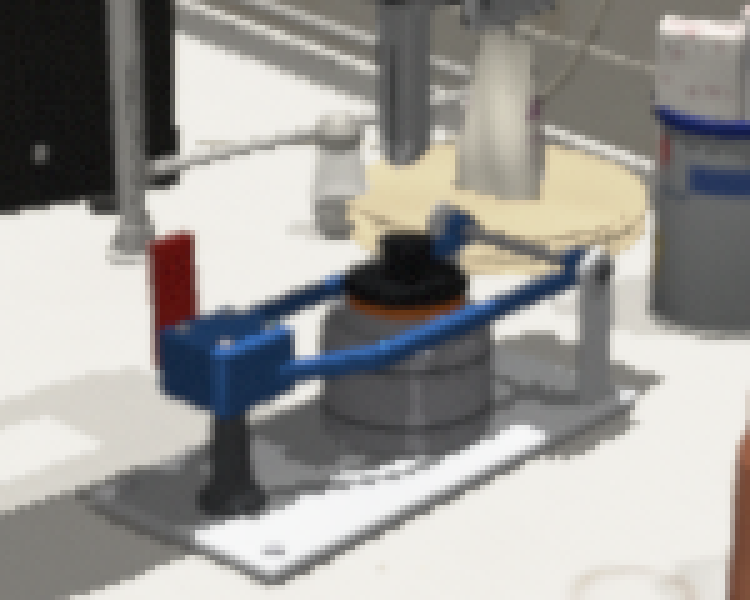

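View pics/wrist1.png

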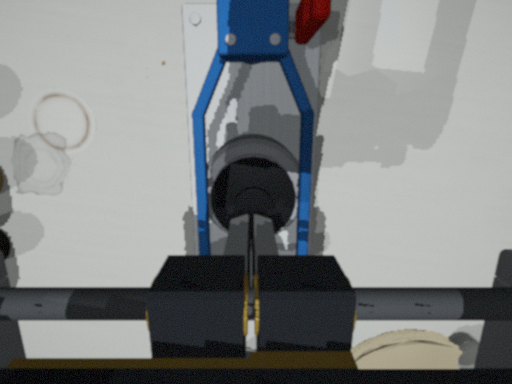

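```bash
python3 - <<'E'
from fit import *
p=np.load("pose.npy"); 
for n in ["wrist","scene","top"]:
    c=cam(n,1); print(n,proj(np.r_[w(p,[(15,0,130),(31,0,130),(-1,0,130),(15,37,107),(15,-37,107),(-22,0,107),(-99,26,115),(-99,-26,115)]),[[594.5,72.7,176.8]]],c).round(0).tolist())
t=cv2.imread("pics/raw_wrist1.png")[120:230,190:310]
cv2.imwrite("pics/wc.png",cv2.resize(cv2.convertScaleAbs(t,alpha=2.5,beta=10),None,fx=5,fy=5))
E
```

```text
wrist [[248.0, 207.0], [248.0, 226.0], [248.0, 186.0], [292.0, 198.0], [205.0, 198.0], [248.0, 155.0], [284.0, 51.0], [212.0, 50.0], [250.0, 229.0]]
scene [[221.0, 167.0], [225.0, 166.0], [217.0, 168.0], [212.0, 172.0], [231.0, 178.0], [212.0, 178.0], [185.0, 181.0], [199.0, 185.0], [220.0, 151.0]]
top [[201.0, 185.0], [201.0, 179.0], [202.0, 191.0], [188.0, 189.0], [216.0, 185.0], [204.0, 201.0], [197.0, 231.0], [217.0, 229.0], [198.0, 182.0]]
```

View pics/wc.png

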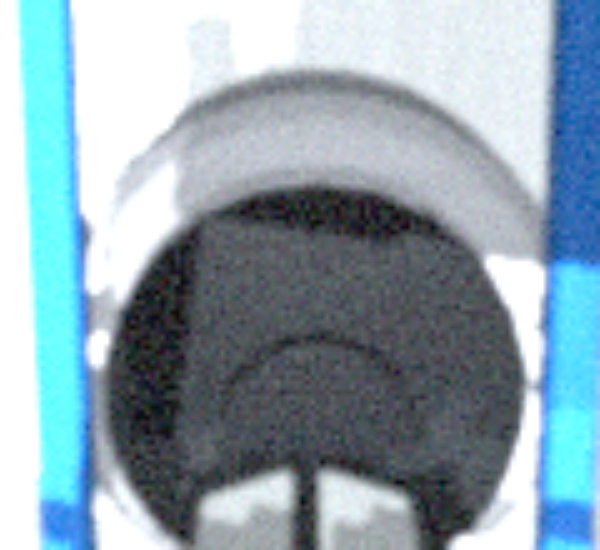

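play_rows --deltas '[[[0, 1.5, -15, 0, 0, 0, 1], [0, 1.5, -30, 0, 0, 0, 1], [0, 1.5, -40, 0, 0, 0, 1], [0, 1.5, -44, 0, 0, 0, 1], [0, 1.5, -47, 0, 0, 0, 1], [0, 1.5, -50, 0, 0, 0, 1], [0, 1.5, -52, 0, 0, 0, 1], [0, 1.5, -54, 0, 0, 0, 1], [0, 1.5, -54, 0, 0, 0, 1]]]'

```text
time_s: 3.18
ee_pos: [594.6, 73.0, 123.0]
orientation: [-0.069, 0.998, 0.0, 0.0]
contact_force: [-3.4, -0.3, 5.6]
gripper_width: 0.005
```

```bash
python3 snap.py 2 scene
```

```text
time_s 3.225
ee_pos [594.613  72.991 122.934]
orientation [-0.069  0.998  0.     0.   ]
joint_positions [ 0.027  0.224  1.379  0.     1.538 -1.681]
contact_force [-3.139 -0.623  5.702]
gripper_width 0.008
```

View pics/scene2.png

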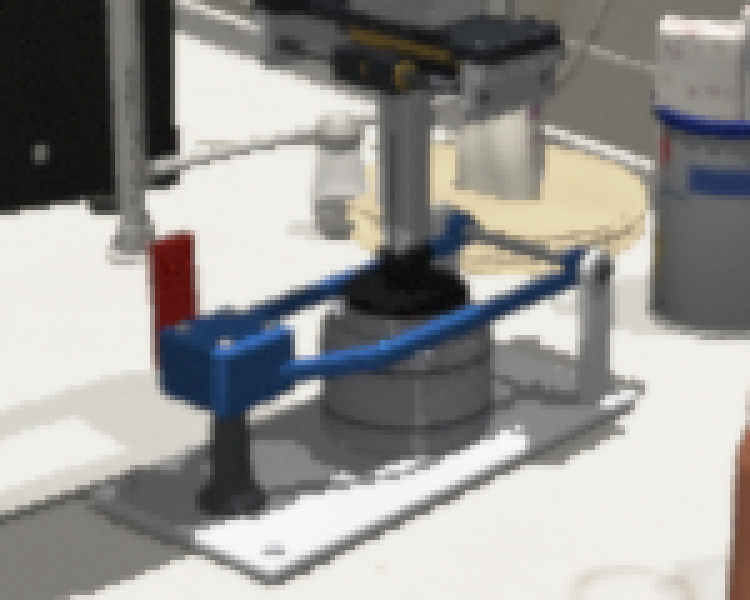

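The lid is nearly home: the orange band at about (405,310) is gone, and the force is about 6 N, which is only the seal friction. I'll press until it hits the solid stop.

play_rows --deltas '[[[0, 0, -1, 0, 0, 0, 1], [0, 0, -2, 0, 0, 0, 1], [0, 0, -3, 0, 0, 0, 1], [0, 0, -3, 0, 0, 0, 1]]]'

```text
time_s: 3.72
ee_pos: [594.7, 73.0, 122.2]
orientation: [-0.069, 0.998, -0.0, 0.001]
contact_force: [-7.3, -0.0, 11.4]
gripper_width: 0.006
```

play_rows --deltas '[[[0, 0, -1, 0, 0, 0, 1], [0, 0, -2, 0, 0, 0, 1], [0, 0, -3, 0, 0, 0, 1], [0, 0, -4, 0, 0, 0, 1], [0, 0, -4, 0, 0, 0, 1], [0, 0, -4, 0, 0, 0, 1]]]'

```text
time_s: 4.47
ee_pos: [594.9, 73.0, 122.0]
orientation: [-0.069, 0.998, -0.0, 0.002]
contact_force: [-11.8, -1.4, 24.3]
gripper_width: 0.005
```

The lid is at its stop: z holds at 122.0 while the force climbs to 24 N. Next I'll lift off, open the fingers and hover above the tab.

play_rows --deltas '[[[0, 0, 20, 0, 0, 0, 1], [0, 0, 50, 0, 0, 0, 1], [0, 0, 80, 0, 0, 0, -1], [-20, 3, 90, 0, 0, 0, -1], [-50, 8, 90, 0, 0, 0, -1], [-90, 13, 90, 0, 0, 0, -1], [-125, 17, 90, 0, 0, 0, -1], [-144, 20, 90, 0, 0, 0, -1], [-144, 20, 86, 0, 0, 0, -1], [-144, 20, 86, 0, 0, 0, -1], [-144, 20, 86, 0, 0, 0, -1]]]'

```text
time_s: 5.85
ee_pos: [451.4, 92.8, 200.2]
orientation: [-0.069, 0.998, 0.0, -0.0]
contact_force: [0.1, -0.6, -0.2]
gripper_width: 0.928
```

```bash
python3 snap.py 3 scene wrist; python3 - <<'E'
from fit import *
p=np.load("pose.npy"); 
c=cam("wrist",3); print(proj(np.r_[w(p,[(a,b,158) for a in(-111,-139) for b in (34,46)]),w(p,[(a,b,115) for a in(-99,-151) for b in (26,-26)]),],c).round(0).tolist())
t=cv2.imread("pics/raw_wrist3.png")
cv2.imwrite("pics/wc3.png",cv2.resize(t[50:250,130:380],None,fx=3,fy=3))
E
```

```text
time_s 5.95
ee_pos [451.27   92.839 200.241]
orientation [-0.069  0.998  0.    -0.   ]
joint_positions [ 0.08  -0.112  1.578  0.     1.676 -1.629]
contact_force [ 0.408 -0.473  0.85 ]
gripper_width 0.99
[[240.0, 223.0], [256.0, 223.0], [240.0, 188.0], [256.0, 188.0], [233.0, 219.0], [177.0, 219.0], [233.0, 163.0], [173.0, 163.0]]
```

View pics/scene3.png

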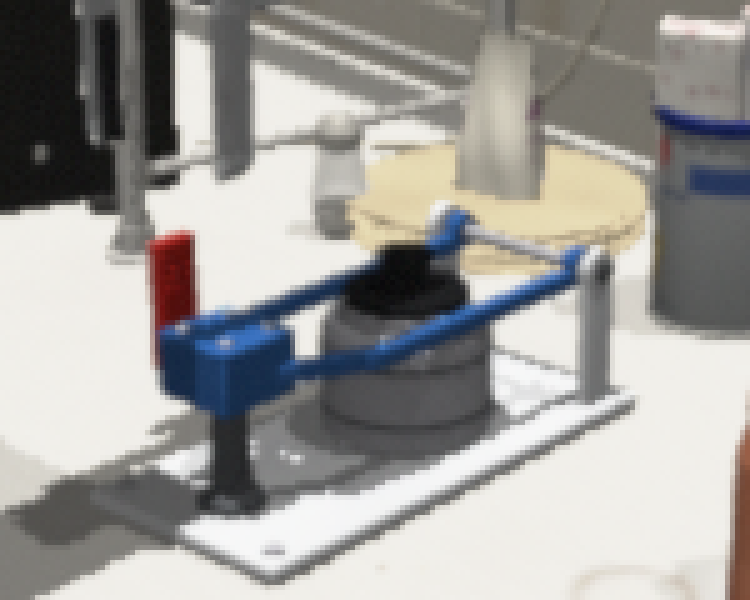

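View pics/wc3.png

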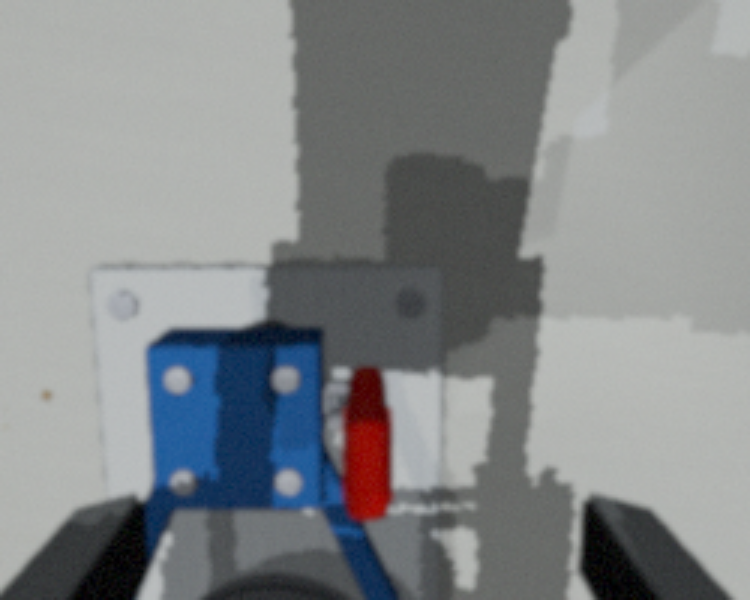

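View pics/wrist3.png

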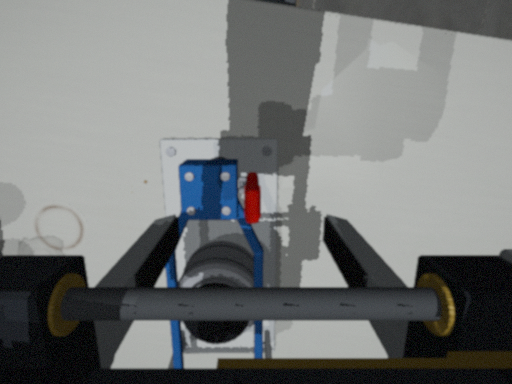

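The tab top spans u 245–260 and v 188–223 in the wrist view, so it is centred between the fingers to about 1 mm, and the lid shows no orange. I'll go down and grip.

play_rows --deltas '[[[0, 1, -20, 0, 0, 0, -1], [0, 1, -40, 0, 0, 0, -1], [0, 1, -58, 0, 0, 0, -1], [0, 1, -70, 0, 0, 0, -1], [0, 1, -77, 0, 0, 0, -1], [0, 1, -77, 0, 0, 0, -1], [0, 1, -77, 0, 0, 0, 1], [0, 1, -77, 0, 0, 0, 1], [0, 1, -77, 0, 0, 0, 1], [0, 1, -77, 0, 0, 0, 1], [0, 1, -77, 0, 0, 0, 1], [0, 1, -77, 0, 0, 0, 1], [0, 1, -77, 0, 0, 0, 1], [0, 1, -77, 0, 0, 0, 1]]]'

```text
time_s: 7.7
ee_pos: [450.6, 94.0, 123.5]
orientation: [-0.069, 0.998, 0.0, -0.0]
contact_force: [-0.1, 0.3, 0.3]
gripper_width: 0.187
```

```bash
python3 snap.py 4 scene wrist
```

```text
time_s 7.8
ee_pos [450.713  93.899 123.48 ]
orientation [-0.069  0.998 -0.     0.   ]
joint_positions [ 0.082 -0.083  1.704 -0.     1.52  -1.627]
contact_force [ 0.148  0.263 -0.504]
gripper_width 0.12
```

View pics/scene4.png

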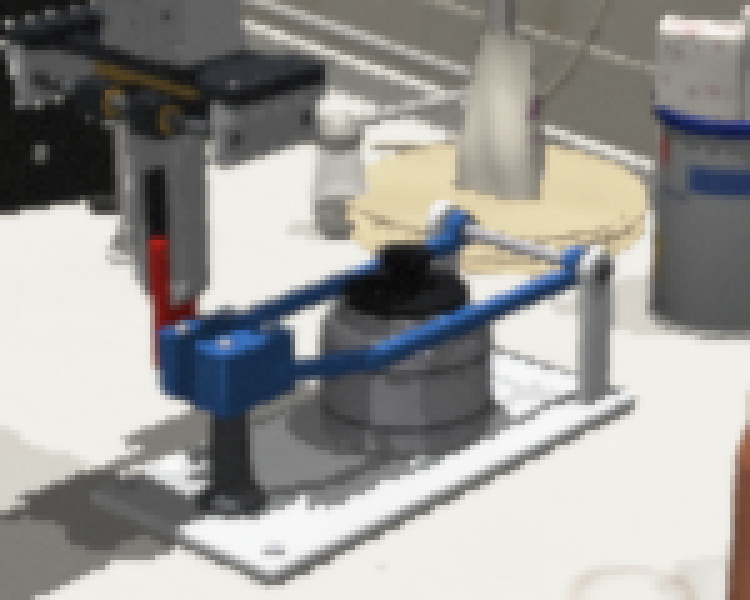

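View pics/wrist4.png

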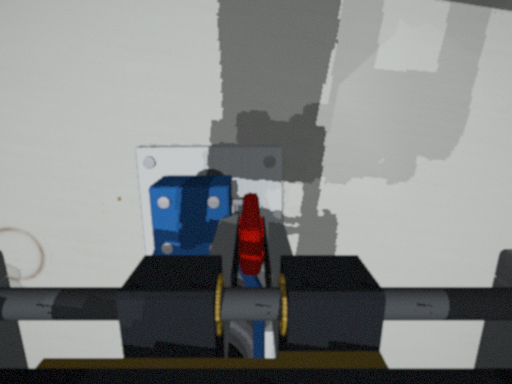

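The tab is between the fingers (opening 0.12, about 11–12 mm). Now I'll pull it out along the cradle's +y.

play_rows --deltas '[[[0, 0, 0, 0, 0, 0, 1], [0, 0, 0, 0, 0, 0, 1], [-0.4, 3, 0, 0, 0, 0, 1], [-0.8, 6, 0, 0, 0, 0, 1], [-1.2, 9, 0, 0, 0, 0, 1], [-1.6, 12, 0, 0, 0, 0, 1], [-1.9, 14, 0, 0, 0, 0, 1], [-1.9, 14, 0, 0, 0, 0, 1], [-1.9, 14, 0, 0, 0, 0, 1]]]'

```text
time_s: 8.93
ee_pos: [449.0, 106.1, 123.3]
orientation: [-0.069, 0.998, -0.002, -0.0]
contact_force: [1.3, -7.6, -1.9]
gripper_width: 0.124
```

```bash
python3 snap.py 5 scene wrist
```

```text
time_s 9.025
ee_pos [448.985 106.104 123.344]
orientation [-0.069  0.998 -0.002 -0.   ]
joint_positions [ 0.112 -0.08   1.702 -0.004  1.52  -1.596]
contact_force [ 0.445 -7.658 -1.366]
gripper_width 0.124
```

View pics/wrist5.png

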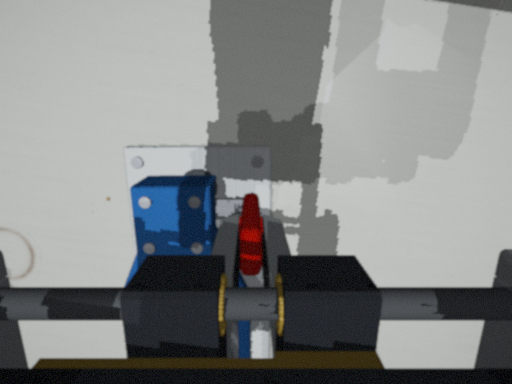

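The spring force is 7.6 N and the tab has moved 12 mm, so the bolt is free. I'll work out the lifting arc about the hinge.

```bash
python3 - <<'E'
import numpy as np
from scipy.spatial.transform import Rotation as R
a=.137; ax=np.array([-np.sin(a),np.cos(a),0]); ex=np.array([np.cos(a),np.sin(a),0])
r=-240*ex+np.array([0,0,27.4])
for d in [1,2,3.5,5,7,9,11,13,15,17,18.5,19.5]:
    rv=ax*np.radians(d); t=R.from_rotvec(rv).apply(r)-r+[-.15,1,0]
    print(t.round(1).tolist(),np.degrees(rv).round(2).tolist())
E
```

```text
[0.4, 1.1, 4.2] [-0.14, 0.99, 0.0]
[0.9, 1.2, 8.4] [-0.27, 1.98, 0.0]
[2.0, 1.3, 14.6] [-0.48, 3.47, 0.0]
[3.1, 1.5, 20.8] [-0.68, 4.95, 0.0]
[4.9, 1.7, 29.0] [-0.96, 6.93, 0.0]
[7.0, 2.0, 37.2] [-1.23, 8.92, 0.0]
[9.4, 2.3, 45.3] [-1.5, 10.9, 0.0]
[12.0, 2.7, 53.3] [-1.78, 12.88, 0.0]
[15.0, 3.1, 61.2] [-2.05, 14.86, 0.0]
[18.2, 3.5, 69.0] [-2.32, 16.84, 0.0]
[20.7, 3.9, 74.7] [-2.53, 18.33, 0.0]
[22.5, 4.1, 78.5] [-2.66, 19.32, 0.0]
```

View pics/scene5.png

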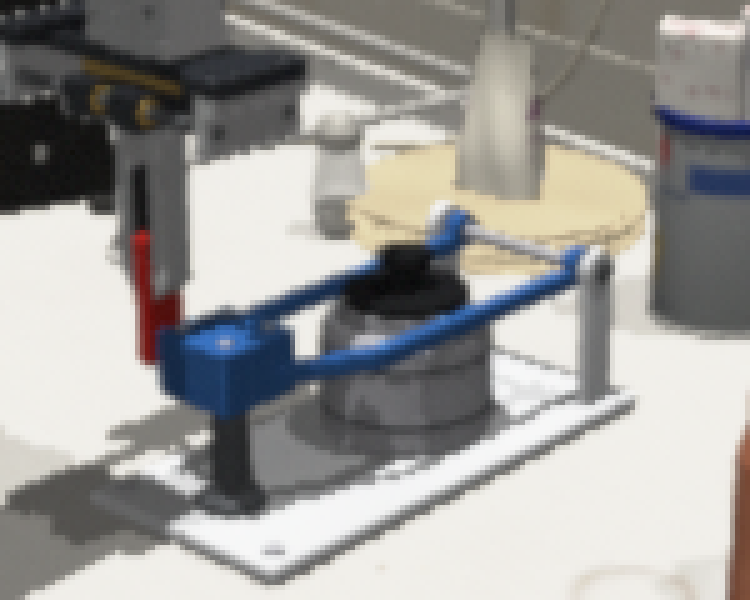

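The tab has visibly moved left of the coupler (to about 155,300) and the yoke is still down. First a partial lift as a check.

play_rows --deltas '[[[-0.1, 1, 0, 0, 0, 0, 1], [-0.1, 1, 0, 0, 0, 0, 1], [0.4, 1.1, 4.2, -0.14, 0.99, 0, 1], [0.9, 1.2, 8.4, -0.27, 1.98, 0, 1], [2.0, 1.3, 14.6, -0.48, 3.47, 0, 1], [3.1, 1.5, 20.8, -0.68, 4.95, 0, 1], [3.1, 1.5, 20.8, -0.68, 4.95, 0, 1]]]'

```text
time_s: 9.9
ee_pos: [452.1, 107.4, 143.8]
orientation: [-0.068, 0.997, -0.005, -0.044]
contact_force: [1.1, -7.9, -2.8]
gripper_width: 0.125
```

```bash
python3 snap.py 6 scene
```

```text
time_s 9.95
ee_pos [452.043 107.459 143.647]
orientation [-0.068  0.997 -0.005 -0.044]
joint_positions [ 0.116 -0.013  1.599 -0.006  1.643 -1.592]
contact_force [ 0.983 -8.214 -2.077]
gripper_width 0.123
```

View pics/scene6.png

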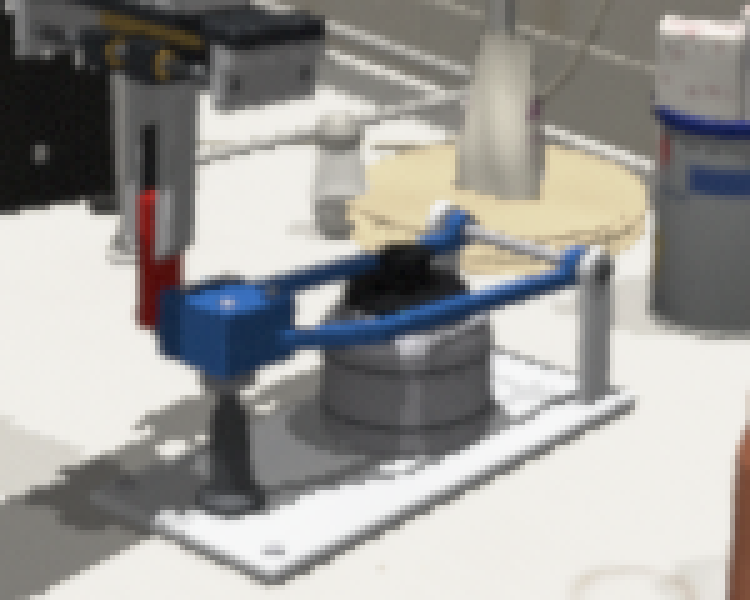

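The coupler is coming off the ball. I'll continue to about 20.5° in total.

play_rows --deltas '[[[0.8, 0.1, 4.1, -0.14, 0.99, 0, 1], [1.8, 0.2, 8.2, -0.28, 1.98, 0, 1], [3.9, 0.5, 16.4, -0.55, 3.97, 0, 1], [6.3, 0.8, 24.5, -0.82, 5.95, 0, 1], [8.9, 1.2, 32.5, -1.1, 7.93, 0, 1], [11.9, 1.6, 40.4, -1.37, 9.91, 0, 1], [15.1, 2.0, 48.2, -1.64, 11.89, 0, 1], [17.6, 2.4, 53.9, -1.85, 13.38, 0, 1], [19.4, 2.6, 57.7, -1.98, 14.37, 0, 1], [21.3, 2.8, 61.5, -2.12, 15.36, 0, 1], [21.3, 2.8, 61.5, -2.12, 15.36, 0, 1], [21.3, 2.8, 61.5, -2.12, 15.36, 0, 1], [21.3, 2.8, 61.5, -2.12, 15.36, 0, 1], [21.3, 2.8, 61.5, -2.12, 15.36, 0, 1]]]'

```text
time_s: 11.7
ee_pos: [473.1, 110.5, 205.3]
orientation: [-0.067, 0.982, -0.014, -0.178]
contact_force: [0.1, -7.8, -1.8]
gripper_width: 0.125
```

```bash
python3 snap.py 7 scene top; python3 - <<'E'
from fit import *
p=np.load("pose.npy")
c=cam("scene",7)
for th in [.30,.33,.36,.38]:
    P=[]
    for q in [(-151,26),(-151,-26),(-99,-26)]:
        rx=q[0]-115; rz=19; P.append((115+rx*np.cos(th)+rz*np.sin(th),q[1],96-rx*np.sin(th)+rz*np.cos(th)))
    print(th,96+240*np.sin(th)+19*np.cos(th),((proj(w(p,P),c)-[140,120]+.5)*5).round(0).tolist())
E
```

```text
time_s 11.8
ee_pos [473.147 110.471 205.266]
orientation [-0.067  0.982 -0.014 -0.178]
joint_positions [ 0.119  0.223  1.26  -0.01   2.017 -1.59 ]
contact_force [-0.66  -8.327 -1.352]
gripper_width 0.128
0.3 185.076242892108 [[176.0, 184.0], [245.0, 206.0], [315.0, 211.0]]
0.33 191.74513134180773 [[180.0, 169.0], [249.0, 191.0], [318.0, 199.0]]
0.36 198.32785563590235 [[184.0, 154.0], [253.0, 176.0], [322.0, 188.0]]
0.38 202.66554073506953 [[187.0, 145.0], [256.0, 166.0], [324.0, 180.0]]
```

View pics/scene7.png

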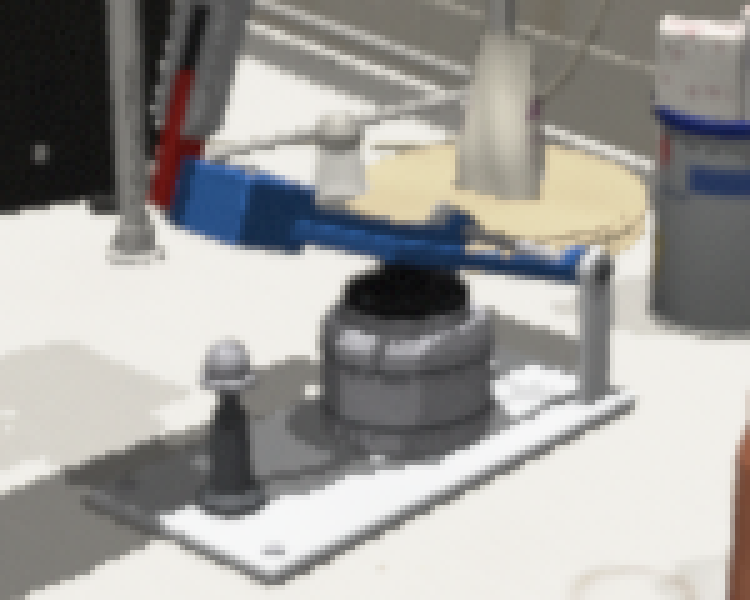

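View pics/top7.png

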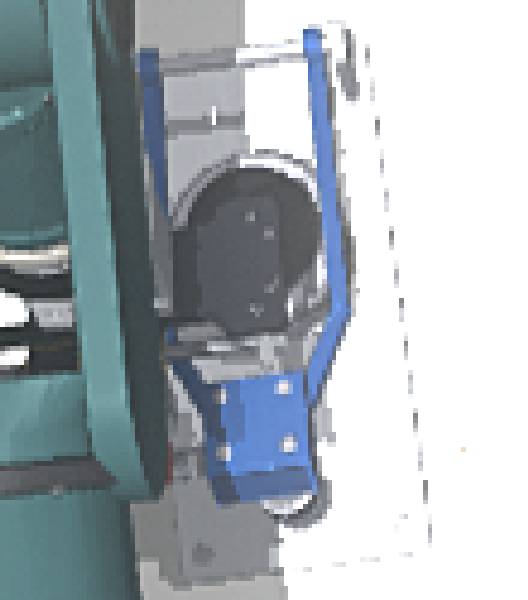

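In the scene view the coupler's near top corners at about (175,158) and (243,178) fit a yoke angle of about 0.35 rad. That puts the coupler at about 197 mm. The lid shows no orange and the tab is still gripped, so I'm handing in.

```bash
python3 -c "
from workcell import manip
print(manip.finish_job())
o=manip.observe(); print(o['time_s'],o['ee_pos'],o['gripper_width'],o['contact_force'],abs(o['qd']).max())"
```

```text
the job is handed in; nothing more can be done
None
the job is handed in; nothing more can be done
```

The job is handed in at about 12 s of the allowed 38 s. The lid is home and the arm is holding the yoke up by the tab. No verdict was reported.

- **Lid:** I pressed it with the shut fingers until it met its stop. The tool height held at 122.0 mm while the force rose to about 24 N, and no orange shows in any later picture.
- **Latch:** I gripped the red tab and pulled it about 12 mm to the left. The spring pulled back with 7.6 N, which matches that travel.
- **Yoke:** I lifted it along the hinge arc by about 20°. The last scene picture puts the coupler at about 197 mm, roughly 82 mm above where it sat. The tab was still gripped (opening 0.128) with the arm steady.

**Checks that disagreed:** the wrist camera put the coupler and lid 3–5 mm further left than the fit from the other two cameras. I allowed for this in both the press and the grip.

**Not checked:** I didn't measure the bottles or the timer at the end. The gripper never went near them. I also couldn't read the state after handing in.

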